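# Roll the pin out from behind the jar

### The job

Get the pastry board ready for dough: lift the lidded glass jar off its paper round and set it down upright out of the way, then roll the rolling pin along the board towards you, without picking it up, and stop it on the strip of tape so that it lies along the strip, roughly centred. Then stand the jar back on its paper round, with the pin left at rest on the tape. The pin must not bump the jar, and the small dish of greens and the shaker beside the board stay where they are.

Things in the scene. Friction and masses are not known exactly. Their poses are not given: they have to be found in the camera images.
- pastry_board: Fixed wooden pastry board lying flat on the worktop, 400 (x) x 300 (y) x 12 mm thick. Origin: centre of its underside, so its top is 12 mm above it. Its x axis points along its length away from the robot, y across it to the left, z up.
- tape_strip: Strip of pale paper tape, flat on the board and across its near half, 24 mm wide (x) and 200 mm long (y), no noticeable thickness (nothing to bump over). Origin: its centre, on the board's top. x is across the strip (away from the robot), y along the strip.
- paper_round: Round piece of pale paper, 76 mm in diameter, flat on the middle of the board under the jar, between the pin and the tape; no noticeable thickness. Origin: its centre, on the board's top.
- rolling_pin: Loose wooden rolling pin lying across the far part of the board, about 0.25 kg. Barrel 46 mm in diameter, 130 mm long, a 22 mm knob at each end, 180 mm over all. Origin: middle of the barrel, on its axis (23 mm over the board); y is along the axis, x and z turn as it rolls; at the start z is up. Low rolling resistance: let go at 0.1 m/s it runs on about 10 mm; left at rest it stays.
- sesame_jar: Loose round glass jar with a grey lid, the one standing on the paper round on the board in front of the rolling pin; 54 mm in diameter, 85 mm high, about 0.19 kg. Origin: centre of its underside, z up. Some 30 mm or more of free space between it and the pin. The worktop to the right (-y) of the board's near half, up to 250 mm from the board's middle line, is free to set it down on.
- dish_greens: Small white dish with chopped greens, 95 x 87 x 46 mm, standing loose on the worktop to the right of the board. Origin: centre of its underside. A bystander.
- pepper_shaker: Small shaker with a grey domed top, 44 mm in diameter, 90 mm high, standing loose on the worktop left of the board's far end. Origin: centre of its underside. A bystander.
There are look-alikes about, which are no part of the job. Leave any brown look-alike of the sesame_jar alone.

How it is judged:
By the outcome, as a careful person would: the job done as asked, in the order asked, and still so for the second after the job is handed in, with the robot touching nothing.
It also fails if it takes over 72 s, if anything falls off the work surface, if the arm or the gripper's body presses on something with over 40 N, if the wrist force passes 120 N, or if a joint passes its speed limit or range.

### The arm

A 6-joint arm with a two-finger parallel gripper is mounted at the origin on a cart in front of the work surface, level with it; the furniture and walls round the work are solid. World frame = base frame: x ahead of the robot, y to its left, z up, the work surface at z = 0. Lengths are in mm, angles in rad, forces in N, time in s.
With the tool pointing down it reaches from about 350 to 975 mm from the base axis. Payload 7.1 kg.
Tool frame: the origin (TCP) lies midway between the tips of the shut fingers; the grasp point (between the pads) lies 19 mm behind it (ctrl.grasp_offset is the distance from the TCP to the grasp point, in mm); z points along the fingers, y is the line along which they close (so a half turn about z gives the same grasp; the last joint's range is limited). The gripper opens to 88 mm and grips with 3 to 60 N. Pads are 20 mm wide; open, the fingers measure 115 mm over their backs; the gripper's body (75 mm by 178 mm) begins 61 mm behind the grasp point.
Start: joints at [1.177, 0.423, 1.63, -0, 1.089, -0.019], TCP at [228.772, 581.608, 222.675] pointing down, gripper open.
Joint ranges: [-3, 3], [-0.9, 2.11], [0.09, 2.58], [-1.31, 4.45], [0.11, 2.69], [-2.54, 2.54]. Speed limits (rad/s): [2.39, 2.39, 3.01, 3.14, 3.14, 3.14].

### API

Orientations are given as a rotation vector (axis times angle).
In Python, from workcell import sensors, viewer, ctrl gives the robot as it stands. The module is installed in compiled form; this text tells all that it offers.
- The arm moves only by the shell command python3 -m handwheel 'ROWS'. ROWS is JSON, a list of rows, each a list of 7 numbers: the shift along the tool's x, y, z in mm, then the turn, a rotation vector about the tool's x, y, z in rad, then the closure, from 0 (fully open) to 1 (shut). In form: [[x, y, z, rx, ry, rz, jaw], ...]. A call has 1 to 10 rows; each row shifts and turns the commanded pose from where the row before left it, along the tool's axes as they then stand; what a row does not reach is not made up. A row lasts 1/8 s, in which the tool goes at most 62.5 mm and 10.7 degrees, less where a joint would pass 70% of its speed; a pose out of reach is approached as far as the arm can. A call is refused whole if a number of a shift passes 62.5 or a number of a turn 0.188, either way. A call with a gripper value outside its range is refused whole. The fingers move at their own pace and stop on an object; the grip force is fixed at half the most. Time passes only in rows, so rows that do not move let the fingers close. It gives the time, the measured TCP pose, the force, the opening and the grip force at its end, in the units of the state.
- sensors.get_obs(): the state, without advancing time (a new reading comes with each control period).
- viewer.get_image(name): name is "side" or "top"; returns a dict with "frame" (384x512x3 uint8, blue, green, red), "fov_y" (degrees; the focal length in pixels is half the picture's height over the tangent of half this angle, whatever the lens; pixels are square), "cx", "cy" (the principal point, pixels), "R" (3x3) and "t" (3): a world point X has camera coordinates R X + t. Camera axes: x right, y down, z forward; pixel columns grow to the right and rows downward; lengths in mm; the calibration is good to about 2 mm. A picture is of the moment at which its call begins. There is no depth.
- ctrl.close_job(): hands the job in; it is judged then, once.
The state is a dict: "t": time; "qpos": joint angles; "qvel": joint speeds; "joint_torque": joint torques, N m; "ee_pos": TCP position; "orientation": TCP orientation; "ft_force": force on the tool from outside, world axes, zero at the start; "moment": the same for the moment, N m; "width": finger opening in mm; "grasp_force": force on a finger pad.
Only numpy, scipy, OpenCV 4.12 (cv2) and the standard library are available. Lean on these libraries where they do the work, as an engineer would, in place of code of your own. Each camera call takes 0.05 s, during which the arm holds its last target. There are 200 camera calls.

## Working session

There is one attempt and no reset: what is moved stays moved. The work goes in short steps, Python scripts to look and compute and a shell command to move; the robot and the scene stay as the last step left them, time stands still between calls to the robot, and variables do not carry over. Pictures are saved under pics/ and viewed, at most 14 in all, crops included, and the job is handed in when it is done.

```bash
mkdir -p pics
cat > h.py <<'E'
import numpy as np, cv2
from workcell import sensors, viewer, ctrl
def grab(name, fn=None):
    d=viewer.get_image(name)
    if fn: cv2.imwrite('pics/'+fn,d['frame'])
    return d
def K(d):
    f=d['frame'].shape[0]/2/np.tan(np.radians(d['fov_y'])/2); return f
def ray(d,u,v):
    R=np.array(d['R']);t=np.array(d['t']); f=K(d)
    c=-R.T@t; r=R.T@np.array([(u-d['cx'])/f,(v-d['cy'])/f,1]); return c,r
def onz(d,u,v,z):
    c,r=ray(d,u,v); return c+r*(z-c[2])/r[2]
def proj(d,X):
    p=np.array(d['R'])@np.array(X,float)+np.array(d['t']); return d['cx']+K(d)*p[0]/p[2], d['cy']+K(d)*p[1]/p[2]
E
python3 - <<'E'
from h import *
a=grab('top');b=grab('side')
cv2.imwrite('pics/a1.png',a['frame']);cv2.imwrite('pics/b1.png',b['frame'])
for d in(a,b): print(d['fov_y'],d['cx'],d['cy'],np.round(ray(d,256,192)[0]),np.round(onz(d,256,192,0)))
s=sensors.get_obs();print(s['ee_pos'],s['orientation'],s['t'],s['width'],ctrl.grasp_offset)
E
```

```text
42.94417830271763 258.4086041126683 198.4707371763668 [ 481. -130. 1502.] [ 663. -107.    0.]
49.0664073494034 247.8596538805494 194.70994964361208 [  204. -1549.   673.] [702.  11.   0.]
[228.59369554 581.15899283 221.9973756 ] [-5.85242589e-01 -3.08632482e+00  2.12857543e-03] 0.1 87.60825911007682 18.700000000000003
```

View pics/a1.png

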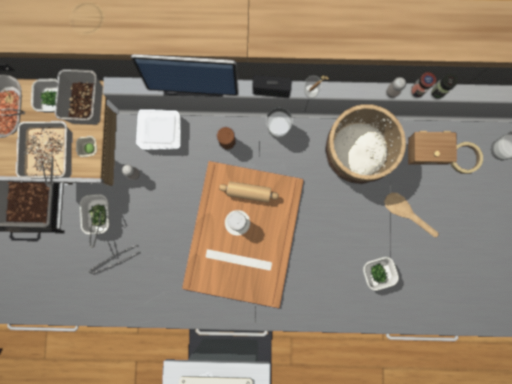

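View pics/b1.png

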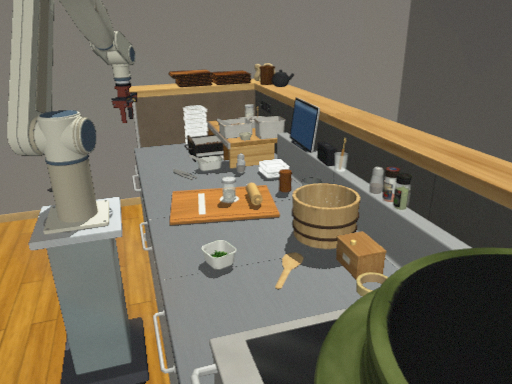

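Top view: the jar on the board's paper round is at (237,222). Look-alikes are the brown jar (227,137), a clear jar at the wall (279,124), and a far one (503,147). The pin is at (249,192), the tape at (239,260), the dish of greens at (380,273) (look-alike dish at (95,213)) and the shaker at (128,170). I choose (237,222), since it stands on the board between the pin and the tape.

Run:
```python
from h import *
a=grab('top');b=grab('side')
A=cv2.resize(a['frame'][150:320,170:410],None,fx=3.3,fy=3.3,interpolation=cv2.INTER_CUBIC)
B=cv2.resize(b['frame'][165:230,160:290],None,fx=6,fy=6,interpolation=cv2.INTER_CUBIC)
cv2.imwrite('pics/a2.png',A);cv2.imwrite('pics/b2.png',B)
hsv=cv2.cvtColor(a['frame'],cv2.COLOR_BGR2HSV)
# tape: low-sat bright
m=((hsv[...,1]<60)&(hsv[...,2]>150)).astype(np.uint8)
m[:, :180]=0;m[:,410:]=0;m[:150]=0;m[300:]=0
n,l,s,c=cv2.connectedComponentsWithStats(m)
for i in range(1,n):
    if s[i,4]>20:
        cn=cv2.findContours((l==i).astype(np.uint8),0,1)[0][0]
        print(s[i],c[i].round(1),cv2.minAreaRect(cn),onz(a,*c[i],12).round(1))
# board: orange
for v in [(200,229),]: print(hsv[v[1],v[0]],hsv[192,249],hsv[185,280])
m=((hsv[...,0]<20)&(hsv[...,1]>90)).astype(np.uint8);m[:155]=0;m[310:]=0;m[:,:175]=0;m[:,315:]=0
cn=max(cv2.findContours(m,0,1)[0],key=cv2.contourArea);r=cv2.minAreaRect(cn);bp=cv2.boxPoints(r);print(r)
P=np.array([onz(a,*p,12)[:2] for p in bp]);print(P.round(1),P.mean(0),np.linalg.norm(np.diff(P,axis=0),axis=1))
```

```text
[335 150  52  25 976] [362.3 160. ] ((360.5, 162.0), (24.0, 51.0), 90.0) [ 768.3 -433.7   12. ]
[225 210  24  25 421] [235.6 221.5] ((235.50003051757812, 221.50001525878906), (21.0190372467041, 24.59674835205078), 26.56505012512207) [569.3 -47.1  12. ]
[206 250  66  20 551] [238.5 259.5] ((238.3076934814453, 259.4615478515625), (66.28724670410156, 8.23687744140625), 11.309930801391602) [454.4 -59.3  12. ]
[362 256  37  35 619] [381.1 273.6] ((379.9725036621094, 272.90826416015625), (31.033573150634766, 33.14078903198242), 73.3007583618164) [ 421.9 -490.3   12. ]
[ 13 130 179] [ 17  98 211] [ 14 130 186]
((243.2307891845703, 233.84616088867188), (98.842529296875, 131.00558471679688), 11.309932708740234)
[[ 364.1  109.1]
 [ 758.4   44.8]
 [ 704.1 -256.1]
 [ 313.5 -184. ]] [535.01519647 -71.54985371] [399.49360348 305.76477593 397.1909883 ]
```

View pics/a2.png

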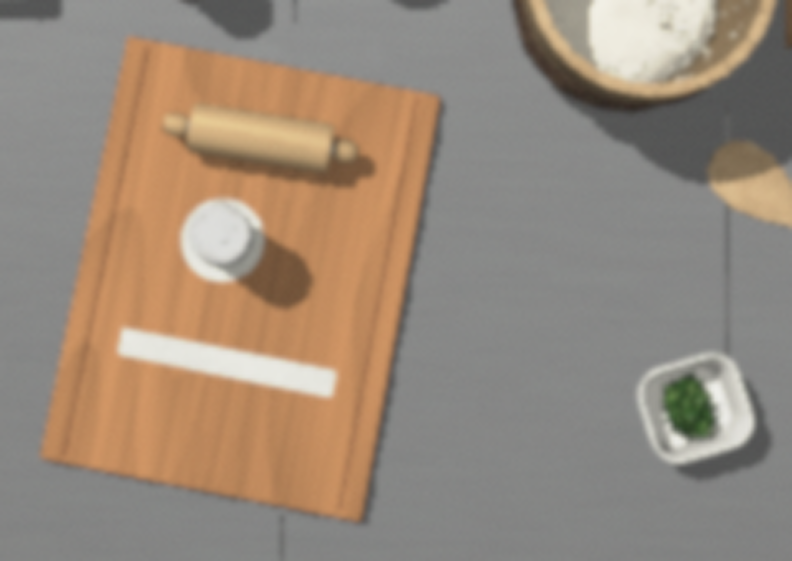

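View pics/b2.png

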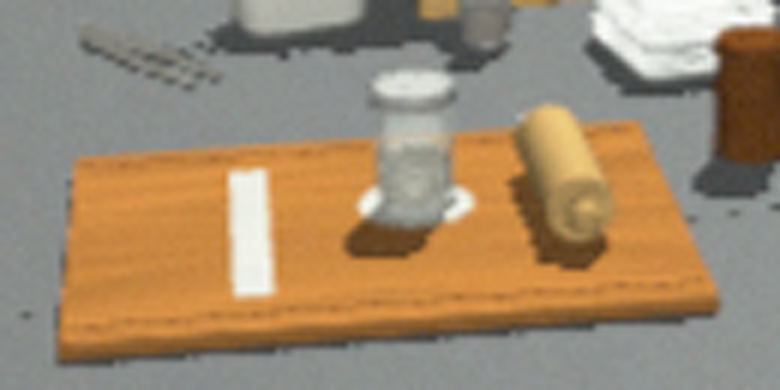

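Crops: the jar with its grey-white lid stands on the paper round (lid at (237,221) in the full top view). The pin lies beyond it and the tape is in front, so the choice holds. Next I compute poses in the board frame.

```bash
cat >> h.py <<'E'
def world2board(p,o,yaw):
    c,s=np.cos(yaw),np.sin(yaw); return np.array([[c,s],[-s,c]])@(np.array(p)[:2]-o)
def pin(a,z=40):
    hsv=cv2.cvtColor(a['frame'],cv2.COLOR_BGR2HSV)
    m=((hsv[...,0]>=16)&(hsv[...,0]<30)&(hsv[...,1]>60)&(hsv[...,2]>120)).astype(np.uint8)
    m[:155]=0;m[300:]=0;m[:,:185]=0;m[:,315:]=0
    cn=max(cv2.findContours(m,0,1)[0],key=cv2.contourArea)
    r=cv2.minAreaRect(cn); bp=cv2.boxPoints(r); P=np.array([onz(a,*p,z)[:2] for p in bp])
    e=[P[1]-P[0],P[2]-P[1]]; e=max(e,key=np.linalg.norm); e=e*np.sign(e[1])
    return P.mean(0), np.arctan2(-e[0],e[1]), np.linalg.norm(e), r
def tape(a):
    hsv=cv2.cvtColor(a['frame'],cv2.COLOR_BGR2HSV)
    m=((hsv[...,1]<70)&(hsv[...,2]>150)).astype(np.uint8); m[:242]=0;m[285:]=0;m[:,:195]=0;m[:,290:]=0
    r=cv2.minAreaRect(max(cv2.findContours(m,0,1)[0],key=cv2.contourArea)); ys,xs=np.nonzero(m)
    P=np.array([onz(a,*p,12)[:2] for p in np.c_[xs,ys]]); w,V=np.linalg.eigh(np.cov(P.T)); e=V[:,1]*np.sign(V[1,1])
    return P.mean(0),np.arctan2(-e[0],e[1]),np.sqrt(12*w)
E
python3 - <<'E'
from h import *
a=grab('top')
t=tape(a);print('tape',t);p=pin(a);print('pin',p)
lid=onz(a,237.3,221.4,97);rd=onz(a,237.6,222.7,12);print('lid',lid,'round',rd)
for q in (lid,rd,p[0]): print(world2board(q,t[0],t[1]).round(1))
b=grab('side')
# side: pixel of jar base centre & lid from crop
f=lambda u,v:(160+u/6-.4,165+v/6-.4)
print('side round',onz(b,*f(416,203),12).round(1),'lid',onz(b,*f(413,82),97).round(1),'tape',onz(b,*f(252,233),12).round(1),'pin near end',onz(b,*f(583,208),35).round(1))
E
```

```text
tape (array([454.5335885 , -59.00276096]), np.float64(-0.17466464736300216), array([ 26.3163807 , 200.42463468]))
pin (array([660.92741131, -85.08358294]), np.float64(-0.132450295234833), np.float64(175.9893569819372), ((248.51156616210938, 190.9248504638672), (58.1618766784668, 14.293375968933105), 8.746162414550781))
lid [564.71707728 -56.82183289  97.        ] round [565.81150167 -53.41849653  12.        ]
[108.1  21.3]
[108.6  24.8]
[207.8  10.2]
side round [570.  -44.7  12. ] lid [571.9 -42.7  97. ] tape [456.8 -56.6  12. ] pin near end [ 655.8 -141.1   35. ]
```

```bash
cat >> h.py <<'E'
from scipy.spatial.transform import Rotation as Ro
def delta(pos,yaw):
    "tool-frame shift (after the turn) and turn to get tool y along board-like yaw, tool z down"
    s=sensors.get_obs(); R=Ro.from_rotvec(s['orientation'])
    c,n=np.cos(yaw),np.sin(yaw); T=Ro.from_matrix(np.array([[-c,-n,0],[-n,c,0],[0,0,-1]]).T.T)
    return 'turn',(R.inv()*T).as_rotvec().round(3),'shift',T.inv().apply(np.array(pos)-s['ee_pos']).round(1),'t',s['t'],'F',np.round(s['ft_force'],1),'w',round(s['width'],1)
E
sed -i 's/\[\[-c,-n,0\],\[-n,c,0\],\[0,0,-1\]\]).T.T/[[-c,-n,0],[-n,c,0],[0,0,-1]])/' h.py
python3 - <<'E'
from h import *
c,n=np.cos(-.17),np.sin(-.17)
print(np.linalg.det([[-c,-n,0],[-n,c,0],[0,0,-1]]))
print(delta((567,-51,180),-.17))
E
```

```text
1.0000000000000002
('turn', array([-0.001, -0.   , -0.205]), 'shift', array([-440.4, -566.1,   42.4]), 't', 0.3, 'F', array([ 0.4,  0.2, -0.2]), 'w', 88.0)
```

```bash
python3 -m handwheel '[[0,0,0,0,0,-0.1,0],[0,0,0,0,0,-0.105,0],[-33,-43,0,0,0,0,0],[-34,-43,0,0,0,0,0],[-34,-43,0,0,0,0,0],[-34,-43,0,0,0,0,0],[-34,-43,0,0,0,0,0],[-34,-43,0,0,0,0,0],[-34,-43,0,0,0,0,0]]'
python3 -c "
from h import *
print(delta((567,-51,180),-.17))"
```

```text
t: 1.42
ee_pos: [412.2, 243.3, 222.9]
orientation: [0.266, 3.13, 0.0]
ft_force: [1.3, 0.6, -0.1]
width: 88.1
grasp_force: 0.0
('turn', array([0., 0., 0.]), 'shift', array([-202.4, -263.9,   42.9]), 't', 1.425, 'F', array([ 1.3,  0.6, -0.1]), 'w', 88.1)
```

```bash
python3 -m handwheel '[[-34,-44,0,0,0,0,0],[-34,-44,0,0,0,0,0],[-34,-44,0,0,0,0,0],[-34,-44,0,0,0,0,0],[-34,-44,20,0,0,0,0],[-32,-44,20,0,0,0,0],[0,0,0,0,0,0,0],[0,0,0,0,0,0,0]]'
python3 -c "
from h import *
print(delta((567,-51,130),-.17));grab('side','b3.png');d=grab('top')
cv2.imwrite('pics/a3.png',np.hstack([cv2.resize(d['frame'][150:300,180:320],None,fx=2.7,fy=2.7),cv2.resize(cv2.imread('pics/b3.png')[120:240,150:300],(400,405))]))"
```

```text
t: 2.42
ee_pos: [565.6, -49.3, 182.5]
orientation: [-0.268, -3.129, -0.0]
ft_force: [-0.1, -0.4, -0.0]
width: 88.0
grasp_force: 0.0
('turn', array([ 0.   , -0.001, -0.001]), 'shift', array([-1.7, -1.4, 52.5]), 't', 2.425, 'F', array([-0.1, -0.4, -0. ]), 'w', 88.0)
```

View pics/a3.png

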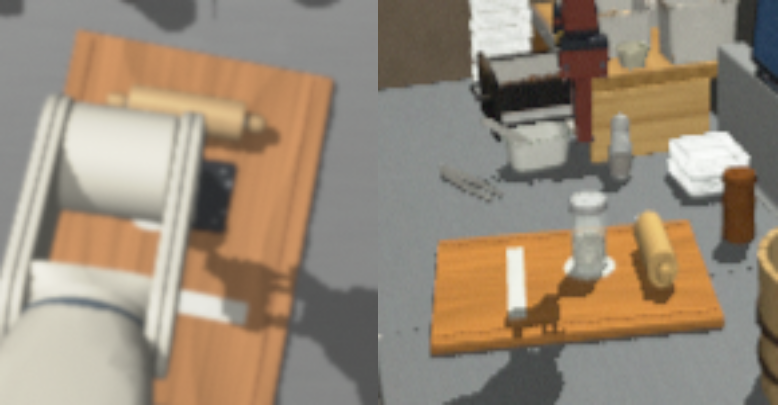

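The side view shows the gripper right over the jar (crop column 583 against the lid's 588), with the pin and board clear. Now I descend and grip.

```bash
python3 -m handwheel '[[-3,-1,25,0,0,0,0],[0,0,30,0,0,0,0],[0,0,30,0,0,0,0],[0,0,25,0,0,0,0],[0,0,16,0,0,0,0],[0,0,8,0,0,0,0],[0,0,0,0,0,0,0],[0,0,0,0,0,0,0.3],[0,0,0,0,0,0,0.6],[0,0,0,0,0,0,1]]'
python3 -m handwheel '[[0,0,0,0,0,0,1],[0,0,0,0,0,0,1],[0,0,0,0,0,0,1],[0,0,0,0,0,0,1]]'
```

```text
t: 3.78
ee_pos: [569.1, -51.0, 49.1]
orientation: [0.267, 3.129, -0.0]
ft_force: [0.1, -0.3, -0.9]
width: 60.9
grasp_force: 0.0
t: 4.28
ee_pos: [569.0, -51.2, 49.0]
orientation: [0.266, 3.13, -0.0]
ft_force: [-0.3, -3.2, 6.1]
width: 53.7
grasp_force: 30.0
```

```bash
python3 -m handwheel '[[0,0,-8,0,0,0,1],[0,0,-20,0,0,0,1],[0,0,-30,0,0,0,1],[0,0,-25,0,0,0,1],[0,0,0,0,0,0,1],[0,0,0,0,0,0,1]]'
python3 -c "
from h import *
print(delta((420,-265,130),-.17));grab('side','b4.png')
cv2.imwrite('pics/b4c.png',cv2.resize(cv2.imread('pics/b4.png')[110:240,150:310],(640,520)))"
```

```text
t: 5.03
ee_pos: [568.0, -50.7, 130.8]
orientation: [-0.266, -3.129, -0.0]
ft_force: [-1.1, 0.5, -1.3]
width: 53.2
grasp_force: 30.0
('turn', array([ 0.   , -0.001,  0.   ]), 'shift', array([ 109.6, -236.2,    0.8]), 't', 5.025, 'F', array([-1.1,  0.5, -1.3]), 'w', 53.2)
```

View pics/b4c.png

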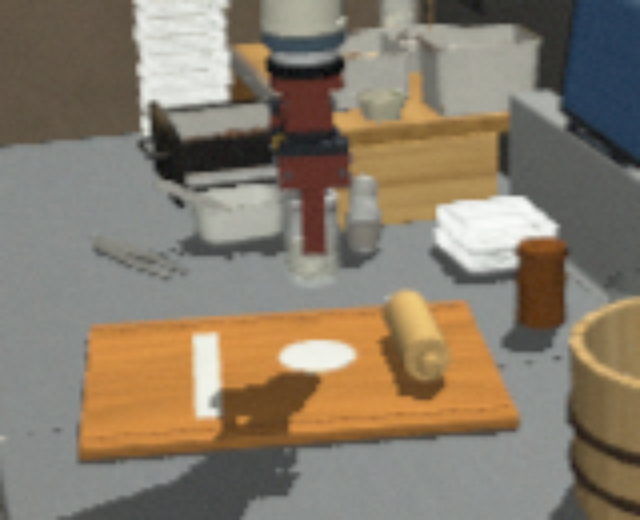

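The jar is lifted and upright in the fingers, and the bare round is at crop (318,355). Now I carry it to the free worktop on the right.

```bash
python3 -m handwheel '[[10,-22,0,0,0,0,1],[20,-42,0,0,0,0,1],[22,-48,0,0,0,0,1],[22,-48,0,0,0,0,1],[20,-46,0,0,0,0,1],[14,-28,0,0,0,0,1],[0,0,25,0,0,0,1],[0,0,30,0,0,0,1],[0,0,20,0,0,0,1],[0,0,8,0,0,0,1]]'
python3 -m handwheel '[[0,0,4,0,0,0,1],[0,0,4,0,0,0,1],[0,0,0,0,0,0,1],[0,0,0,0,0,0,1]]'
```

```text
t: 6.32
ee_pos: [421.5, -262.5, 46.7]
orientation: [-0.266, -3.127, -0.003]
ft_force: [0.4, 0.7, -1.4]
width: 53.6
grasp_force: 30.0
t: 6.82
ee_pos: [423.1, -263.5, 41.1]
orientation: [0.266, 3.129, -0.001]
ft_force: [1.3, 0.7, -2.4]
width: 54.0
grasp_force: 30.0
```

```bash
python3 -m handwheel '[[0,0,2,0,0,0,1],[0,0,1,0,0,0,1],[0,0,0,0,0,0,1]]'
```

```text
t: 7.2
ee_pos: [422.7, -263.3, 37.6]
orientation: [-0.266, -3.13, -0.0]
ft_force: [0.2, 0.9, -2.7]
width: 53.6
grasp_force: 30.0
```

```bash
python3 -m handwheel '[[0,0,1,0,0,0,1],[0,0,0,0,0,0,1]]'
```

```text
t: 7.45
ee_pos: [422.9, -263.4, 37.0]
orientation: [0.266, 3.13, -0.0]
ft_force: [-1.1, 1.3, 4.3]
width: 53.6
grasp_force: 30.0
```

Contact is made (the force changed sign). Release and go up.

```bash
python3 -m handwheel '[[0,0,0,0,0,0,0.7],[0,0,0,0,0,0,0.3],[0,0,0,0,0,0,0],[0,0,0,0,0,0,0],[0,0,-15,0,0,0,0],[0,0,-30,0,0,0,0],[0,0,-40,0,0,0,0],[0,0,-20,0,0,0,0],[0,0,0,0,0,0,0]]'
python3 - <<'E'
from h import *
a=grab('top');b=grab('side')
s=sensors.get_obs()
p=pin(a);t=tape(a);print(p);print(t)
A=cv2.resize(a['frame'][150:320,170:330],None,fx=2.4,fy=2.4);B=cv2.resize(b['frame'][140:310,130:290],None,fx=2.4,fy=2.4)
cv2.imwrite('pics/c5.png',np.hstack([A,B]))
q,yaw=p[0],p[1]
off=q+np.array([np.cos(yaw),np.sin(yaw)])*55
print(off,delta((*off,140),yaw))
E
```

```text
t: 8.57
ee_pos: [423.9, -264.0, 143.9]
orientation: [0.266, 3.126, -0.003]
ft_force: [-0.3, -0.6, -1.1]
width: 87.9
grasp_force: 0.0
(array([660.77608418, -85.06249984]), np.float64(-0.13642353856835043), np.float64(176.0227747233874), ((248.5040740966797, 190.9743194580078), (58.174041748046875, 14.036632537841797), 8.972626686096191))
(array([454.47572597, -59.18153036]), np.float64(-0.17564630138818232), array([ 26.40416223, 199.57510645]))
[715.26506448 -92.54254166] ('turn', array([-0.   ,  0.   , -0.033]), 'shift', array([-266.7,  208.9,    1.7]), 't', 8.675, 'F', array([-0.8, -0.1,  0.7]), 'w', 87.9)
```

View pics/c5.png

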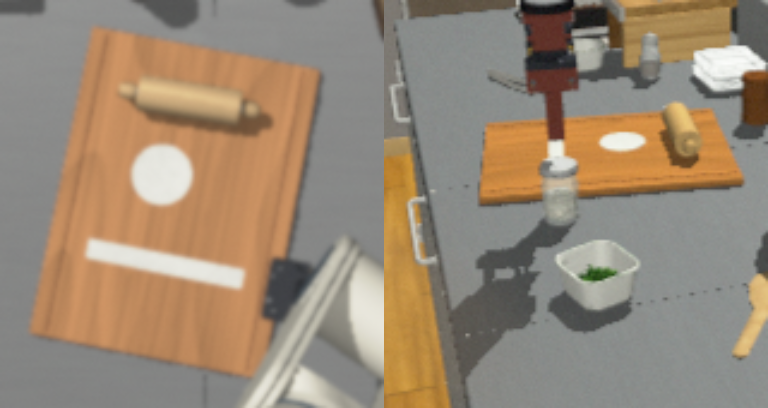

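The jar stands upright on the worktop (side crop (560,190)) clear of the dish, the round is bare at top crop (162,175), and the pin is undisturbed. Now I move behind the pin.

```bash
python3 -m handwheel '[[0,0,0,0,0,-0.035,0],[-30,24,0,0,0,0,0],[-42,33,0,0,0,0,0],[-42,33,0,0,0,0,0],[-42,33,0,0,0,0,0],[-42,33,0,0,0,0,0],[-42,33,0,0,0,0,0],[-27,20,0,0,0,0,0],[0,0,0,0,0,0,0],[0,0,0,0,0,0,0]]'
python3 - <<'E'
from h import *
print(delta((715.3,-92.5,24),-.136))
a=grab('top')
hsv=cv2.cvtColor(a['frame'],cv2.COLOR_BGR2HSV)
m=((hsv[...,1]<70)&(hsv[...,2]>150)).astype(np.uint8);m[:200]=0;m[242:]=0;m[:,:200]=0;m[:,262:]=0
M=cv2.moments(m,True);print(M['m00'],onz(a,M['m10']/M['m00'],M['m01']/M['m00'],12))
E
```

```text
t: 9.93
ee_pos: [714.1, -92.3, 140.2]
orientation: [-0.21, -3.132, -0.0]
ft_force: [0.7, -0.3, 0.3]
width: 88.0
grasp_force: 0.0
('turn', array([-0.   , -0.003,  0.002]), 'shift', array([-1.300e+00, -1.000e-01,  1.162e+02]), 't', 9.925, 'F', array([ 0.7, -0.3,  0.3]), 'w', 88.0)
2252.0 [571.31107514 -22.12545052  12.        ]
```

```bash
python3 -m handwheel '[[0,0,30,0,0,0,0],[0,0,35,0,0,0,0],[0,0,30,0,0,0,0],[0,0,15,0,0,0,0],[0,0,5,0,0,0,0],[0,0,0,0,0,0,0],[0,0,0,0,0,0,0]]'
python3 - <<'E'
from h import *
print(delta((715.3,-92.5,24),-.136))
b=grab('side');cv2.imwrite('pics/b6.png',cv2.resize(b['frame'][140:230,190:300],(660,540)))
print(pin(grab('top'))[:3])
E
```

```text
t: 10.85
ee_pos: [716.3, -92.3, 28.0]
orientation: [0.212, 3.132, -0.0]
ft_force: [-0.1, -0.4, -0.4]
width: 87.9
grasp_force: 0.0
('turn', array([-0.   ,  0.002,  0.001]), 'shift', array([ 1. , -0.3,  4. ]), 't', 10.85, 'F', array([-0.1, -0.4, -0.4]), 'w', 87.9)
(array([ 648.26708784, -144.29496146]), np.float64(-1.5501887550998532), np.float64(27.308236146547475))
```

View pics/b6.png

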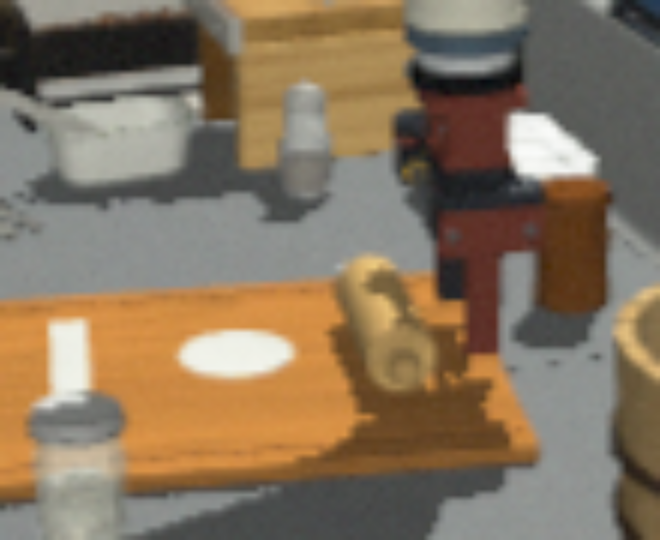

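The fingers are behind the pin with a gap (crop finger (483,300), pin (385,330)). I start the roll gently.

```bash
python3 -m handwheel '[[0,0,5,0,0,0,0],[5,0,0,0,0,0,0],[5,0,0,0,0,0,0],[4,0,0,0,0,0,0],[3,0,0,0,0,0,0],[3,0,0,0,0,0,0],[3,0,0,0,0,0,0],[4,0,0,0,0,0,0],[5,0,0,0,0,0,0],[6,0,0,0,0,0,0]]'
python3 -m handwheel '[[6,0,0,0,0,0,0],[6,0,0,0,0,0,0],[7,0,0,0,0,0,0],[7,0,0,0,0,0,0],[7,0,0,0,0,0,0],[7,0,0,0,0,0,0],[6,0,0,0,0,0,0],[5,0,0,0,0,0,0],[4,0,0,0,0,0,0],[3,0,0,0,0,0,0]]'
python3 - <<'E'
from h import *
print(delta((487,-65,24),-.175))
b=grab('side');cv2.imwrite('pics/b7.png',cv2.resize(b['frame'][140:230,180:290],(660,540)))
a=grab('top');cv2.imwrite('pics/a7.png',cv2.resize(a['frame'][150:310,180:320],(525,600)))
E
```

```text
t: 12.2
ee_pos: [677.4, -87.0, 21.7]
orientation: [0.212, 3.134, -0.0]
ft_force: [-0.3, 0.2, 0.2]
width: 88.3
grasp_force: 0.1
t: 13.45
ee_pos: [620.1, -79.2, 21.7]
orientation: [0.212, 3.134, 0.0]
ft_force: [0.3, -0.7, 0.9]
width: 87.8
grasp_force: 0.5
('turn', array([0.  , 0.  , 0.04]), 'shift', array([133.6,  -9.2,  -2.3]), 't', 13.45, 'F', array([ 0.3, -0.7,  0.9]), 'w', 87.8)
```

View pics/b7.png

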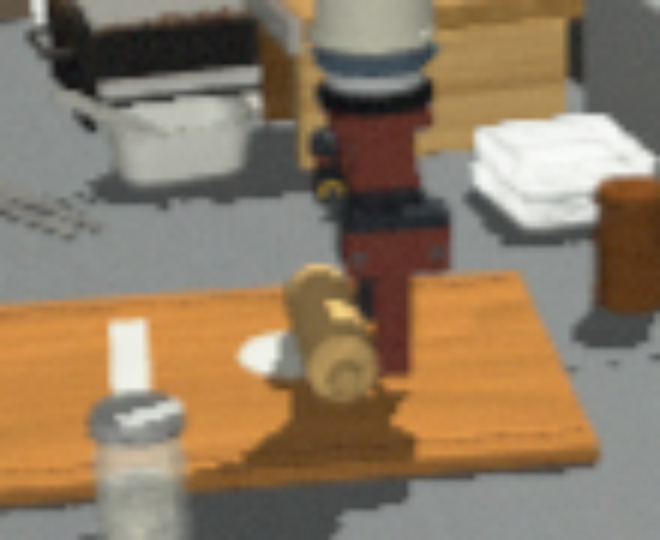

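The pin is in contact with the fingers and rolling straight over the round (crop (330,340)). I continue, with the slight turn.

```bash
python3 -m handwheel '[[3,0,0,0,0,0,0],[4,0,0,0,0,0,0],[5,0,0,0,0,0,0],[6,0,0,0,0,0,0],[7,0,0,0,0,0,0],[7,0,0,0,0,0,0],[7,0,0,0,0,0,0],[7,0,0,0,0,0,0],[7,0,0,0,0,0,0],[7,0,0,0,0,0,0]]'
python3 -m handwheel '[[6,0,0,0,0,0.004,0],[6,0,0,0,0,0.005,0],[6,0,0,0,0,0.005,0],[5,0,0,0,0,0.006,0],[5,0,0,0,0,0.006,0],[5,0,0,0,0,0.006,0],[4,0,0,0,0,0.005,0],[3,0,0,0,0,0.003,0],[2,0,0,0,0,0,0],[2,0,0,0,0,0,0]]'
python3 - <<'E'
from h import *
print(delta((487,-65,22),-.175))
b=grab('side');cv2.imwrite('pics/b8.png',b['frame'])
a=grab('top')
hsv=cv2.cvtColor(b['frame'],cv2.COLOR_BGR2HSV)
A=cv2.resize(a['frame'][190:310,180:320],(560,480));B=cv2.resize(b['frame'][180:225,165:240],(600,360))
cv2.imwrite('pics/a8.png',A);cv2.imwrite('pics/b8.png',B)
print(pin(a)[:3])
E
```

```text
t: 14.8
ee_pos: [560.4, -71.1, 21.7]
orientation: [0.212, 3.134, -0.0]
ft_force: [-0.6, -0.7, 1.1]
width: 87.7
grasp_force: 0.2
t: 16.05
ee_pos: [517.5, -64.5, 21.7]
orientation: [0.274, 3.129, -0.0]
ft_force: [0.4, -0.4, 0.9]
width: 87.8
grasp_force: 0.2
('turn', array([-0.,  0.,  0.]), 'shift', array([29.9, -5.8, -0.3]), 't', 16.05, 'F', array([ 0.4, -0.4,  0.9]), 'w', 87.8)
(array([ 460.76090556, -119.16226686]), np.float64(1.346870251900701), np.float64(13.613286146125319))
```

View pics/b8.png

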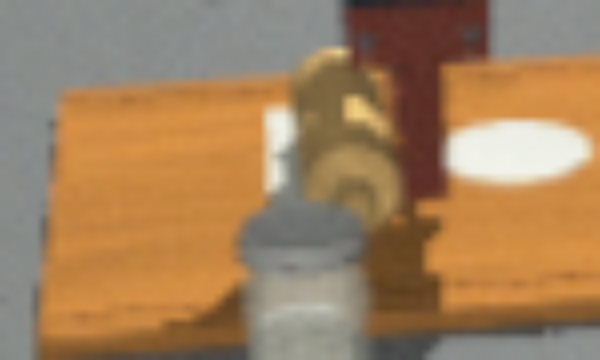

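The pin is still against the fingers, about 30 mm short of the tape (crop pin (350,140), tape (280,150)). I make a slow finish, slightly short, and back off to measure.

```bash
python3 -m handwheel '[[3,0,0,0,0,0,0],[4,0,0,0,0,0,0],[4,0,0,0,0,0,0],[4,0,0,0,0,0,0],[4,0,0,0,0,0,0],[3,0,0,0,0,0,0],[2,0,0,0,0,0,0],[1.5,0,0,0,0,0,0],[1,0,0,0,0,0,0],[0.5,0,0,0,0,0,0]]'
python3 -m handwheel '[[0,0,0,0,0,0,0],[0,0,0,0,0,0,0],[-4,0,0,0,0,0,0],[-10,0,0,0,0,0,0],[-10,0,0,0,0,0,0],[0,0,-30,0,0,0,0],[0,0,-50,0,0,0,0],[0,0,-50,0,0,0,0],[-50,0,0,0,0,0,0],[-50,0,0,0,0,0,0]]'
python3 -m handwheel '[[0,-50,0,0,0,0,0],[0,-50,0,0,0,0,0],[0,-50,0,0,0,0,0],[0,-50,0,0,0,0,0],[0,-40,0,0,0,0,0],[0,0,0,0,0,0,0]]'
python3 - <<'E'
from h import *
a=grab('top');cv2.imwrite('pics/a9.png',cv2.resize(a['frame'][190:310,180:320],(560,480)));b=grab('side','b9.png')
p=pin(a);t=(np.array([454.5,-59.1]),-.175);print(p,world2board(p[0],*t).round(1))
E
```

```text
t: 17.4
ee_pos: [490.8, -59.8, 21.7]
orientation: [0.274, 3.129, -0.0]
ft_force: [0.1, -0.1, -0.2]
width: 87.9
grasp_force: 0.1
t: 18.65
ee_pos: [615.2, -81.7, 153.6]
orientation: [0.274, 3.126, -0.0]
ft_force: [0.5, 0.3, 0.5]
width: 87.5
grasp_force: 0.0
t: 19.4
ee_pos: [571.0, -320.6, 151.7]
orientation: [0.28, 3.128, -0.001]
ft_force: [-0.5, 0.4, -0.3]
width: 87.7
grasp_force: 0.0
(array([453.47672668, -56.46991872]), np.float64(-0.1414760289227632), np.float64(175.4528325375935), ((237.17568969726562, 259.9459228515625), (58.85483932495117, 14.960308074951172), 9.462322235107422)) [-1.5  2.4]
```

View pics/a9.png

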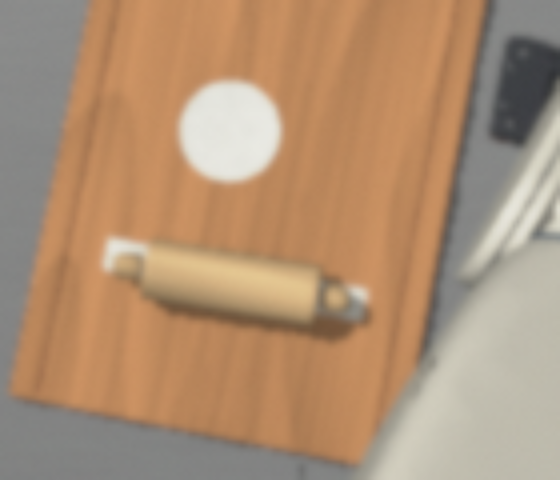

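The pin lies on the tape, centred to within 3 mm, with perhaps 2° of skew (knobs at crop (127,265) and (338,299)). I measure the angle more exactly with a principal-axis fit, and find the round now that it's in plain view.

```bash
cat >> h.py <<'E'
def pinpca(a):
    hsv=cv2.cvtColor(a['frame'],cv2.COLOR_BGR2HSV)
    m=((hsv[...,0]>=16)&(hsv[...,0]<30)&(hsv[...,1]>60)&(hsv[...,2]>120)).astype(np.uint8)
    m[:155]=0;m[300:]=0;m[:,:185]=0;m[:,315:]=0
    n,l,s,c=cv2.connectedComponentsWithStats(m);i=1+s[1:,4].argmax();ys,xs=np.nonzero(l==i)
    P=np.array([onz(a,*p,38)[:2] for p in np.c_[xs,ys]]);w,V=np.linalg.eigh(np.cov(P.T));e=V[:,1]*np.sign(V[1,1])
    return P.mean(0),np.arctan2(-e[0],e[1]),len(P)
E
python3 - <<'E'
from h import *
a=grab('top');p=pinpca(a);print(p,world2board(p[0],np.array([454.5,-59.1]),-.175))
o=dict(a);o['frame']=cv2.imread('pics/a1.png');print('start',pinpca(o))
hsv=cv2.cvtColor(a['frame'],cv2.COLOR_BGR2HSV)
m=((hsv[...,1]<70)&(hsv[...,2]>150)).astype(np.uint8);m[:200]=0;m[242:]=0;m[:,:215]=0;m[:,262:]=0
M=cv2.moments(m,True);print('round',M['m00'],onz(a,M['m10']/M['m00'],M['m01']/M['m00'],12))
b=grab('side')
hb=cv2.cvtColor(b['frame'],cv2.COLOR_BGR2HSV)
m=((hb[...,1]<70)&(hb[...,2]>150)).astype(np.uint8);m[:188]=0;m[210:]=0;m[:,:215]=0;m[:,245:]=0
M=cv2.moments(m,True);print('round side',M['m00'],onz(b,M['m10']/M['m00'],M['m01']/M['m00'],12))
E
```

```text
(array([452.77517732, -58.4531843 ]), np.float64(-0.13886132475693624), 747) [-1.81109454  0.33663092]
start (array([660.77678488, -85.01834163]), np.float64(-0.1333635672676431), 684)
round 515.0 [566.98156193 -51.41547388  12.        ]
round side 117.0 [569.61112948 -44.89023176  12.        ]
```

The pin sits 2 mm from the tape's centre line with 2° of skew, well on the strip, so I leave it at rest. Now I return the jar.

Run:
```python
from h import *
print(delta((423,-263.5,38),-.175))
a=grab('top');b=grab('side')
# check jar lid from side view
u,v=proj(b,(423,-263.5,85));print(u,v)
cv2.imwrite('pics/b10.png',cv2.resize(b['frame'][170:270,150:270],(600,500)))
```

```text
('turn', array([ 0.   , -0.   ,  0.001]), 'shift', array([155.4,  26.5, 113.5]), 't', 19.6, 'F', array([ 0.2, -0.2,  0. ]), 'w', 87.9)
202.31249815880818 208.42029562297904
```

View pics/b10.png

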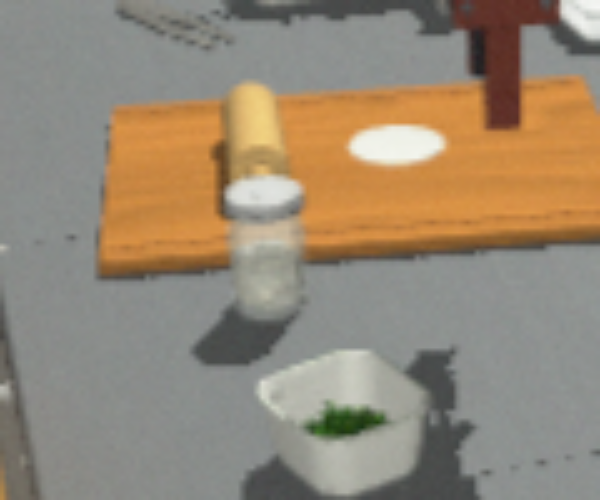

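The jar's lid is at (202.6,208), where the expected position projects, so the jar stands where I left it. The pin is at rest on the tape. I go and pick the jar up.

```bash
python3 -m handwheel '[[30,5,0,0,0,0,0],[45,8,0,0,0,0,0],[45,8,0,0,0,0,0],[35,5.5,0,0,0,0,0],[0,0,0,0,0,0,0],[0,0,35,0,0,0,0],[0,0,35,0,0,0,0],[0,0,25,0,0,0,0],[0,0,13,0,0,0,0],[0,0,5,0,0,0,0]]'
python3 -m handwheel '[[0,0,0,0,0,0,0],[0,0,0,0,0,0,0.3],[0,0,0,0,0,0,0.6],[0,0,0,0,0,0,1],[0,0,0,0,0,0,1],[0,0,0,0,0,0,1],[0,0,0,0,0,0,1],[0,0,0,0,0,0,1]]'
```

```text
t: 20.95
ee_pos: [423.8, -264.6, 38.3]
orientation: [-0.273, -3.13, -0.0]
ft_force: [-0.3, -0.6, -0.1]
width: 87.9
grasp_force: 0.0
t: 21.95
ee_pos: [423.2, -264.6, 38.9]
orientation: [0.274, 3.129, 0.0]
ft_force: [-0.7, 1.8, 4.7]
width: 53.7
grasp_force: 30.0
```

```bash
python3 -m handwheel '[[0,0,-10,0,0,0,1],[0,0,-30,0,0,0,1],[0,0,-35,0,0,0,1],[0,0,-25,0,0,0,1],[-20,44,0,0,0,0,1],[-23,51,0,0,0,0,1],[-23,52,0,0,0,0,1],[-23,52,0,0,0,0,1],[-16.5,37.5,0,0,0,0,1],[0,0,0,0,0,0,1]]'
python3 -m handwheel '[[0,0,0,0,0,0,1],[0,0,25,0,0,0,1],[0,0,30,0,0,0,1],[0,0,18,0,0,0,1],[0,0,6,0,0,0,1],[0,0,3,0,0,0,1],[0,0,0,0,0,0,1],[0,0,0,0,0,0,1]]'
python3 -c "
from h import *
print(delta((568,-50,50),-.175))"
```

```text
t: 23.2
ee_pos: [569.4, -47.9, 138.9]
orientation: [0.269, 3.129, 0.0]
ft_force: [-0.1, -0.4, -2.8]
width: 53.3
grasp_force: 30.0
t: 24.2
ee_pos: [568.7, -50.1, 57.4]
orientation: [0.274, 3.128, -0.0]
ft_force: [-0.2, 0.8, -2.2]
width: 54.1
grasp_force: 30.0
('turn', array([0.   , 0.001, 0.   ]), 'shift', array([ 0.7, -0. ,  7.4]), 't', 24.2, 'F', array([-0.2,  0.8, -2.2]), 'w', 54.1)
```

```bash
python3 -m handwheel '[[0,0,3,0,0,0,1],[0,0,2,0,0,0,1],[0,0,1,0,0,0,1],[0,0,0,0,0,0,1],[0,0,0,0,0,0,1]]'
```

```text
t: 24.82
ee_pos: [568.1, -50.0, 51.0]
orientation: [-0.274, -3.13, -0.0]
ft_force: [-2.0, -0.0, 5.2]
width: 53.8
grasp_force: 30.0
```

Contact. Release, go straight up, and clear off to the right.

```bash
python3 -m handwheel '[[0,0,0,0,0,0,0.7],[0,0,0,0,0,0,0.3],[0,0,0,0,0,0,0],[0,0,0,0,0,0,0],[0,0,0,0,0,0,0],[0,0,-15,0,0,0,0],[0,0,-35,0,0,0,0],[0,0,-45,0,0,0,0],[0,0,-40,0,0,0,0],[0,0,0,0,0,0,0]]'
python3 -m handwheel '[[0,-45,0,0,0,0,0],[0,-50,0,0,0,0,0],[0,-50,0,0,0,0,0],[0,-50,0,0,0,0,0],[0,-40,0,0,0,0,0],[0,0,0,0,0,0,0],[0,0,0,0,0,0,0]]'
python3 - <<'E'
from h import *
a=grab('top');b=grab('side')
p=pinpca(a);print(p,world2board(p[0],np.array([454.5,-59.1]),-.175))
A=cv2.resize(a['frame'][180:310,180:310],(400,400));B=cv2.resize(b['frame'][160:290,150:280],(400,400))
cv2.imwrite('pics/c11.png',np.hstack([A,B]))
E
```

```text
t: 26.08
ee_pos: [570.5, -50.3, 190.0]
orientation: [0.274, 3.122, -0.0]
ft_force: [1.1, -0.1, 0.2]
width: 87.8
grasp_force: 0.0
t: 26.95
ee_pos: [526.7, -280.8, 185.0]
orientation: [-0.275, -3.128, -0.001]
ft_force: [-0.2, -0.5, 1.0]
width: 87.8
grasp_force: 0.0
(array([452.69645758, -58.32700094]), np.float64(-0.13968734365219465), 746) [-1.91058151  0.44718128]
```

View pics/c11.png

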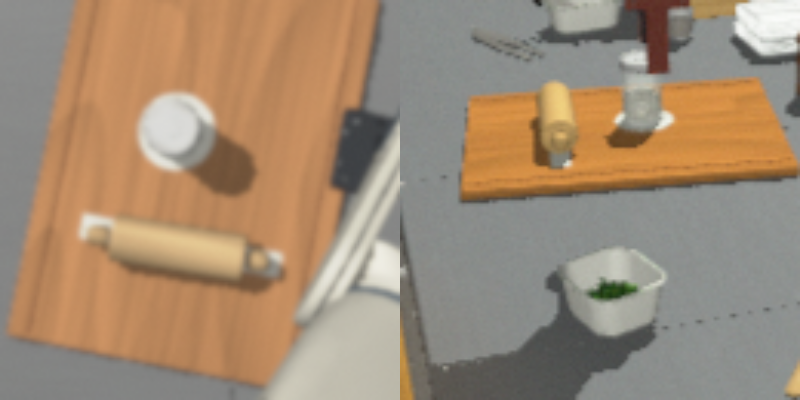

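The jar stands upright on the round (top crop (175,130)), the pin is at rest on the tape (crop (180,248)), and the dish is in place. I hand in.

```bash
python3 -c "
from workcell import ctrl
print(ctrl.close_job())"
```

```text
the job is handed in; nothing more can be done
None
```

The job is handed in at about 27 s: the pin was rolled onto the tape and is at rest there, about 2 mm off centre and 2° off the strip's line, the jar is back upright on its paper round, and the robot never touched the dish or the shaker.

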